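# Burp the pickle jar and flick its day wheel on

## Robot

A 7-joint arm with a two-finger parallel gripper is mounted at the origin on the work surface. World frame = base frame: x ahead of the robot, y to its left, z up, the work surface at z = 0. Lengths are in m, angles in rad, forces in N, time in s.
With the tool pointing down it reaches from about 0.4 to 0.9 m from the base axis. Payload 5.6 kg.
Tool frame: the origin (TCP) lies between the finger pads; the fingertips stand 25 mm ahead of it and the grasp point (between the pads) lies 6 mm ahead of it; x points along the fingers, z is the direction in which the jaws open and shut, and the axes are right-handed (so a half turn about x gives the same grasp; the last joint's range is limited). The gripper opens to 92 mm and grips with 3 to 60 N. Pads are 20 mm wide; open, the fingers measure 128 mm over their backs; the gripper's body (75 mm by 189 mm) begins 69 mm behind the grasp point.
Start: joints at [-1.292, 0.468, -0.012, 1.603, 0.006, 1.071, -0.056], TCP at [0.206, 0.617, 0.24] pointing down, gripper open.
Joint ranges: [-2.53, 2.53], [-0.31, 2.02], [-1.57, 1.55], [0.28, 2.44], [-1.29, 4.43], [0.15, 1.84], [-2.92, 2.92]. Speed limits (rad/s): [2.57, 2.57, 3.14, 3.14, 3.14, 3.14, 3.14].

## Interface

Orientations are given as [roll, pitch, yaw] about the fixed x, y, z axes, in that order (R = Rz(yaw) Ry(pitch) Rx(roll)).
In Python, from rig import manip gives the robot as it stands.
- The arm moves only by the tool send_rows, never from a script. Its argument "series" is a list of rows, each an object with "claw": the opening, from -1 (shut) to 1 (fully open); "slide": the shift along the tool's x, y, z in cm, a list of three; "turn": the turn about the tool's x in rad. A call has 1 to 20 rows; each row shifts and turns the commanded pose from where the row before left it, along the tool's axes as they then stand; what a row does not reach is not made up. A row lasts 1/8 s, in which the tool goes at most 62.5 mm and 10.7 degrees, less where a joint would pass 70% of its speed; a pose out of reach is approached as far as the arm can. A call with a gripper value outside its range is refused whole. The fingers move at their own pace and stop on an object; "newtons" is the grip in N (left out, the last holds). Time passes only in rows, so rows that do not move let the fingers close. It gives the time, the measured TCP pose, the force and the opening at its end, in the units of the state.
- manip.sense(): the state, without advancing time (a new reading comes with each control period).
- manip.snapshot(name): name is "side" or "top" or "wrist"; returns (picture, depth): 384x512x3 uint8, red, green, blue; 384x512 float32, m along the optical axis (not along the pixel's ray), 0 where there is no reading.
- manip.camera_model(name): a dict with "intrinsics" (3x3 intrinsics, pixels), "distortion" ([k1, k2, p1, p2, k3] as OpenCV has them; the pictures are not rectified), "position" and "orientation" of the camera in the world; the wrist camera has in their place "tool_from_camera" (4x4, takes a point from camera to tool coordinates, whose origin is the TCP and whose axes are the tool frame's). Camera axes: x right, y up, looking along -z (the intrinsics and any distortion apply to the point x, -y, -z); pixel columns grow to the right and rows downward; lengths in m; the calibration is good to about 2 mm. A picture is of the moment at which its call begins: read the wrist's pose just before it. camera_model takes no time and is no camera call.
- manip.sign_off(): hands the job in, once; it reports no verdict.
Trained networks look in the newest picture that a camera, given by its name, has taken for a name from the list of things; names that differ only in an ending like _2 or _b are one class to them, and where a whole thing is asked for, a point or a joint stands for the part that bears it (a point fixed in the world has none). Each returns a list of dicts, best first, with "confidence" (0 to 1); they miss things now and then, are a little off and sometimes report something else, mostly with a low value. They report only what shows in the picture. A call takes as long as a camera call.
- manip.spot_in(query, camera): "bbox" ([centre column, centre row, width, height] in pixels, round what is visible of it).
- manip.mark_of(query, camera): "xy" ([column, row] in pixels: a listed point, or the origin of a listed thing).
The state is a dict: "t": time; "joint_positions": joint angles; "dq": joint speeds; "effort": joint torques, N m; "tool_pos": TCP position; "tcp_rot": TCP orientation; "wrist_force": force on the tool from outside, world axes, zero at the start; "moment": the same for the moment, N m; "width": finger opening in m.
Only numpy, scipy, OpenCV 4.12 (cv2) and the standard library are available. Lean on these libraries where they do the work, as an engineer would, in place of code of your own. Each camera call takes 0.05 s, during which the arm holds its last target. There are 200 camera calls.

## Task

Tend the pickle jar with the zinc ring using fingertips only: burp it by pressing the green valve in the middle of its lid right down and holding it there for a full second, and let it up again. Then flick the lid's star-edged day wheel forward, clockwise seen from above, click by click until the red lobe has clicked in at the black pointer, and do not run past it. Do not lift the jar, push it along or tip it, and leave everything else as it stands.

Things in the scene. Friction and masses are not known exactly. Their poses are not given: they have to be found in the camera images.
- jar: Squat pickle jar, clear glass, green gherkins, grey zinc ring; loose on the sill, 0.7 to 1 kg. Origin: centre of its underside; z up; x points where the lid's black pointer points. Glass 92 mm across, zinc ring 89 mm across from 66 to 84 mm high, white lid disc 84 mm across up to 87 mm high; 8 mm above it the day wheel. Only its weight holds it: more than 2 to 3 N sideways at the lid slides or turns it.
- pointer (a point): Tip of the black pointer, 36 mm out from the jar's axis, 109 mm above the sill. The pointer is part of the black hub cap (38 mm across, top 109 mm high) that sits over the wheel and is fixed to the jar.
- day_wheel (a joint): Turn of the day wheel, rad, about the jar's upright axis; grows going forward (clockwise from above). One click = one lobe = 0.898 rad. The red lobe is at the pointer at 4.488; it starts 2 to 4 clicks short. A spring holds the wheel whenever a lobe is at the pointer, so at rest the lobes stand 0, 51.4, 102.9 ... degrees from the jar's x axis. Past half a click it springs on, short of that it springs back.
- day_wheel_centre (a point): Centre of the wheel on the jar's axis, 101 mm above the sill. White disc 72 mm across, 96 to 105 mm above the sill, with 7 straight radial lobes, each 9 mm wide, 95 to 107 mm above the sill, reaching out to 52 mm from the axis; gaps of about 30 mm between lobes outside the disc. One lobe red, six cream; moulded pips for the days. Smooth plastic; about 1 N turns it.
- red_lobe (a point): Point on top of the red lobe, 47 mm out from the jar's axis and 107 mm above the sill; it turns with the wheel.
- valve (a joint): How far the valve is pressed down, in m: 0 up, 0.006 right down (it stops there). It springs back; 1.5 N starts it and 4.5 N holds it right down.
- valve_top (a point): Centre of the top of the valve, a sea-green silicone button 23 mm across in the middle of the lid on the jar's axis; its top is 123 mm above the sill when up, 14 mm above the hub cap round it.
- plain_jar: Bystander: like jar, 92 mm across, 87 mm high, with red pickles and a flat copper lid and ring, no wheel. Origin: centre of its underside.
- egg_timer: Bystander: round red plastic egg timer with a white band, 68 mm across, 59 mm high. Origin: centre of its underside.
- reamer: Bystander: wooden citrus reamer lying along its x axis, 147 mm long, 44 mm thick. Origin: on the sill under its middle.
- ramekin: Bystander: open stoneware ramekin, 88 mm across, 46 mm high. Origin: centre of its underside.
- half_lemon: Bystander: half a lemon lying cut face down, 62 mm across, 40 mm high. Origin: centre of its underside.
- spoon: Bystander: steel spoon lying along its x axis, 170 mm long. Origin: on the sill under its middle.
- herb_pot: Bystander: terracotta herb pot, 90 mm across, pot 74 mm high, leaves to 150 mm. Origin: centre of its underside.

How it is judged:
On the way, in this order (a step that is already met when the one before it is completed fails the run):
1. the valve is held right down for a second, before the wheel has reached the red lobe's click (value of joint valve above 0.0045 m and value of joint day_wheel below 4.039 rad), for 0.8 s.
2. the wheel has clicked in with the red lobe at the pointer (value of joint day_wheel between 4.338 and 4.638 rad), for 0.3 s.
At the end, for the whole second after the job is handed in: The day wheel rests in its click with the red lobe at the pointer (joint 4.488 within 0.12 rad), the valve is up (less than 1 mm down), the jar stands upright and still within 25 mm of where it began, the bystanders are within 20 mm of where they began (value of joint day_wheel between 4.368 and 4.608 rad and velocity of joint day_wheel between -0.1 and 0.1 rad/s and value of joint valve below 0.001 m and distance of jar from where it was at the start of the episode below 0.025 m and angle between jar's own z axis and vertical below 0.05 rad and linear speed of jar below 0.02 m/s and distance of each of plain_jar, egg_timer, reamer, ramekin, half_lemon, spoon, herb_pot from where it was at the start of the episode below 0.02 m); the robot touches nothing.
It fails at once if the wheel is run past the red lobe's click (value of joint day_wheel above 5.027 rad).
It fails at once if the wheel is turned backwards, behind the first day it can start on (value of joint day_wheel below 0.359 rad).
It fails at once if the jar is lifted, shoved more than 25 mm or tipped (height (world z) of jar above 0.008 m or distance of jar from where it was at the start of the episode above 0.025 m or angle between jar's own z axis and vertical above 0.15 rad).
It fails at once if a bystander is moved (distance of any of plain_jar, egg_timer, reamer, ramekin, half_lemon, spoon, herb_pot from where it was at the start of the episode above 0.02 m).
It also fails if it takes over 48 s, if anything falls off the work surface, if the arm or the gripper's body presses on something with over 40 N, if the wrist force passes 120 N, or if a joint passes its speed limit or range.

## Working session

There is one attempt and no reset: what is moved stays moved. The work goes in short steps, Python scripts to look and compute and a tool call to move; the robot and the scene stay as the last step left them, time stands still between calls to the robot, and variables do not carry over. Pictures are saved under pics/ and viewed, about 8 in all and at most 12, crops included, and the job is handed in when it is done.

Besides the shell and the picture viewer there is one more tool, called after "Emit:" as name(argument=value, ...), one argument or row to a line, values as JSON. send_rows: Moves the arm, as the interface text tells. Its arguments: {"type":"object","properties":{"series":{"type":"array"},"newtons":{"type":"number"}},"required":["series"]}

```bash
mkdir -p pics; ls; cat > h.py <<'E'
import numpy as np, cv2
from scipy.spatial.transform import Rotation as R
from rig import manip
def pose(cam):
    m=manip.camera_model(cam)
    if 'tool_from_camera' in m:
        s=manip.sense(); T=np.eye(4); T[:3,:3]=R.from_euler('xyz',s['tcp_rot']).as_matrix() if np.size(s['tcp_rot'])==3 else np.array(s['tcp_rot']); T[:3,3]=s['tool_pos']
        T=T@np.array(m['tool_from_camera']); return T,m
    T=np.eye(4); o=np.array(m['orientation']); T[:3,:3]=R.from_euler('xyz',o).as_matrix() if o.size==3 else o; T[:3,3]=m['position']; return T,m
def ray(cam,px,z,Tm=None):
    T,m=Tm or pose(cam)
    u=cv2.undistortPoints(np.array([[px]],float),np.array(m['intrinsics']),np.array(m['distortion']))[0,0]
    d=T[:3,:3]@np.array([u[0],-u[1],-1]); return T[:3,3]+d*(z-T[2,3])/d[2]
def proj(cam,P,Tm=None):
    T,m=Tm or pose(cam)
    p=(np.atleast_2d(P)-T[:3,3])@T[:3,:3]; p=p*[1,-1,-1]
    return cv2.projectPoints(p,np.zeros(3),np.zeros(3),np.array(m['intrinsics']),np.array(m['distortion']))[0][:,0]
E
python3 - <<'E'
from h import *
s=manip.sense(); print(s)
for c in('top','wrist','side'):
    Tm=pose(c); im,d=manip.snapshot(c); cv2.imwrite(f'pics/{c}0.png',im[:,:,::-1]); print(c,Tm[0].round(3).tolist())
    for q,z in(('valve_top',.123),('pointer',.109),('red_lobe',.107),('jar',0),('plain_jar',0),('herb_pot',0)):
        r=manip.mark_of(q,c)[:2]
        print(q,[(np.round(x['xy']),round(x['confidence'],2),ray(c,x['xy'],z,Tm).round(3)) for x in r])
a=cv2.imread('pics/top0.png');b=cv2.imread('pics/side0.png');cv2.imwrite('pics/a.png',cv2.resize(np.vstack([a,b]),None,fx=.78,fy=.78))
E
```

```text
pics
{'t': 0.0, 'joint_positions': array([-1.29201814,  0.46835441, -0.01156709,  1.60364683,  0.00603858,
        1.07141925, -0.05630198]), 'dq': array([ 1.15550856e-04,  1.95367013e-03, -9.50944509e-04, -7.40457283e-04,
        1.11500796e-05, -8.54900521e-04,  1.06617259e-03]), 'effort': array([ 3.65761671e-04, -5.20560873e+01, -1.23688759e-02, -2.43758798e+01,
       -5.67509502e-02,  1.69231463e-02,  1.46552243e-04]), 'tool_pos': array([0.20548397, 0.61607739, 0.2386455 ]), 'tcp_rot': array([-3.0438029 ,  1.56900137, -1.79486398]), 'wrist_force': array([ 0.97688145, -0.04546654, -0.11750449]), 'moment': array([-0.07029806,  0.05180487, -0.02458164]), 'width': 0.09195720363009875}
top [[0.007, 0.996, -0.091, 0.482], [-1.0, 0.005, -0.027, -0.01], [-0.026, 0.091, 0.996, 1.133], [0.0, 0.0, 0.0, 1.0]]
valve_top [(array([211., 186.]), 0.51, array([0.591, 0.158, 0.123]))]
pointer [(array([210., 188.]), 0.8, array([0.586, 0.165, 0.109])), (array([215., 185.]), 0.72, array([0.594, 0.15 , 0.109]))]
red_lobe [(array([233., 189.]), 0.94, array([0.584, 0.096, 0.107])), (array([218., 188.]),
[... 506 characters left out ...]
.959, 0.2, -0.2, 0.382], [-0.282, -0.627, 0.726, 0.775], [0.02, 0.753, 0.658, 0.795], [0.0, 0.0, 0.0, 1.0]]
valve_top [(array([238., 214.]), 0.53, array([0.591, 0.143, 0.123]))]
pointer [(array([228., 224.]), 0.81, array([0.61 , 0.174, 0.109])), (array([238., 243.]), 0.27, array([0.565, 0.227, 0.109]))]
red_lobe [(array([244., 207.]), 0.63, array([0.589, 0.098, 0.107])), (array([216., 201.]), 0.33, array([0.669, 0.1  , 0.107]))]
jar [(array([238., 245.]), 0.96, array([0.593, 0.147, 0.   ]))]
plain_jar [(array([280., 183.]), 0.64, array([ 0.54 , -0.154,  0.   ]))]
herb_pot [(array([214., 202.]), 0.91, array([0.721, 0.   , 0.   ])), (array([323., 163.]), 0.23, array([ 0.416, -0.313,  0.   ]))]
```

View pics/a.png

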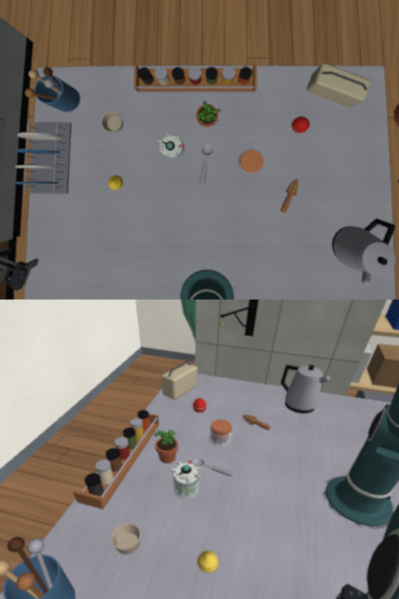

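```bash
cat >> h.py <<'E'
def delta(target,s=None):
    s=s or manip.sense(); Rm=R.from_euler('xyz',s['tcp_rot']).as_matrix()
    return (Rm.T@(np.array(target)-s['tool_pos'])*100).round(2)
E
python3 - <<'E'
from h import *
s=manip.sense(); print(R.from_euler('xyz',s['tcp_rot']).as_matrix().round(3)); print(np.array(manip.camera_model('wrist')['tool_from_camera']).round(3), manip.camera_model('wrist')['intrinsics'])
print(delta((.592-.05,.148+.015,.25)))
E
```

```text
[[ 0.    -0.949  0.316]
 [ 0.     0.316  0.949]
 [-1.    -0.     0.   ]]
[[ 0.001  0.286 -0.958 -0.145]
 [ 0.     0.958  0.286  0.082]
 [ 1.    -0.     0.001 -0.   ]
 [ 0.     0.     0.     1.   ]] [[307.8368532    0.         252.22489678]
 [  0.         307.8368532  190.19763388]
 [  0.           0.           1.        ]]
[ -1.04 -46.26 -32.39]
```

```bash
python3 - <<'E'
from h import *
print(delta((.639,.132,.25)))
E
```

```text
[ -1.04 -56.44 -32.26]
```

Emit:
send_rows(
  series=[
    {"claw": -1, "slide": [-0.07, -4.03, -2.3], "turn": 0},
    {"claw": -1, "slide": [-0.07, -4.03, -2.3], "turn": 0},
    {"claw": -1, "slide": [-0.07, -4.03, -2.3], "turn": 0},
    {"claw": -1, "slide": [-0.07, -4.03, -2.3], "turn": 0},
    {"claw": -1, "slide": [-0.07, -4.03, -2.3], "turn": 0},
    {"claw": -1, "slide": [-0.07, -4.03, -2.3], "turn": 0},
    {"claw": -1, "slide": [-0.07, -4.03, -2.3], "turn": 0},
    {"claw": -1, "slide": [-0.07, -4.03, -2.3], "turn": 0},
    {"claw": -1, "slide": [-0.07, -4.03, -2.3], "turn": 0},
    {"claw": -1, "slide": [-0.07, -4.03, -2.3], "turn": 0},
    {"claw": -1, "slide": [-0.07, -4.03, -2.3], "turn": 0},
    {"claw": -1, "slide": [-0.07, -4.03, -2.3], "turn": 0},
    {"claw": -1, "slide": [-0.07, -4.03, -2.3], "turn": 0},
    {"claw": -1, "slide": [-0.07, -4.03, -2.3], "turn": 0},
    {"claw": -1, "slide": [0, 0, 0], "turn": 0},
    {"claw": -1, "slide": [0, 0, 0], "turn": 0},
  ],
  newtons=20,
)

```text
t: 3.05
tool_pos: [0.6385, 0.1334, 0.2491]
tcp_rot: [1.207, 1.57, 2.456]
wrist_force: [0.5, 0.9, -0.4]
width: 0.0007
```

```bash
cat > look.py <<'E'
from h import *
import sys
n=sys.argv[1]
s=manip.sense(); print(s['t'],s['tool_pos'].round(4),s['tcp_rot'].round(3),s['width'],s['wrist_force'].round(2),s['joint_positions'].round(2))
for c in('wrist',):
    Tm=pose(c); im,d=manip.snapshot(c); cv2.imwrite(f'pics/{c}{n}.png',cv2.resize(im[:,:,::-1],None,fx=1.5,fy=1.5))
    for q,z in(('valve_top',.123),('day_wheel_centre',.101),('pointer',.109),('red_lobe',.107),('jar',0)):
        r=manip.mark_of(q,c)[:2]
        print(q,[(np.round(x['xy']),round(x['confidence'],2),ray(c,x['xy'],z,Tm).round(4)) for x in r])
E
python3 look.py 1
```

```text
3.05 [0.6385 0.1334 0.2491] [1.207 1.57  2.456] 0.0007135858230203265 [ 0.45  0.93 -0.37] [-0.41  0.46  0.21  1.6  -0.11  1.09  1.08]
valve_top [(array([246., 139.]), 0.9, array([0.5912, 0.1429, 0.123 ]))]
day_wheel_centre [(array([ 12., 166.]), 0.45, array([ 0.5448, -0.0867,  0.101 ])), (array([245., 126.]), 0.2, array([0.5819, 0.1447, 0.101 ]))]
pointer [(array([284., 140.]), 0.67, array([0.6052, 0.1757, 0.109 ]))]
red_lobe [(array([194., 152.]), 0.85, array([0.5886, 0.092 , 0.107 ]))]
jar [(array([243., 125.]), 0.9, array([0.587 , 0.1387, 0.    ]))]
```

View pics/wrist1.png

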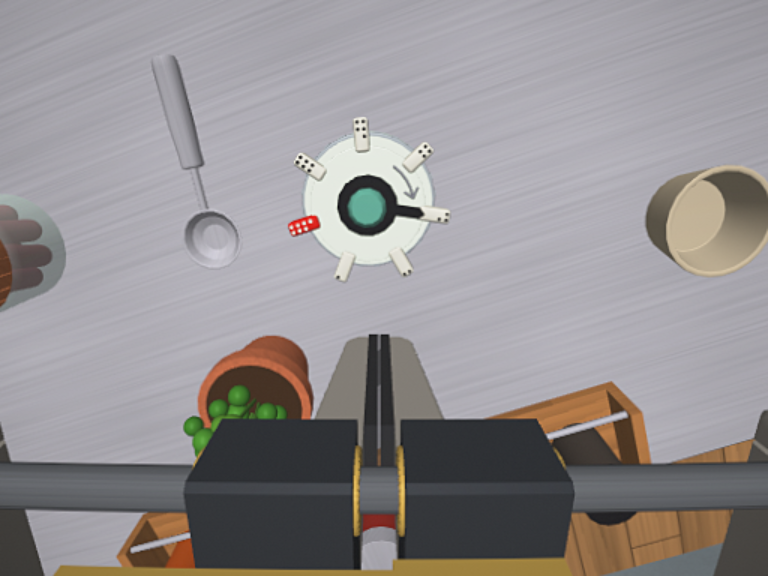

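```bash
python3 - <<'E'
from h import *
from scipy.optimize import least_squares
L=np.array([(436,215),(419,156),(361,134),(309,166),(304,226),(344.5,267),(402,262)])/1.5
P=np.array([ray('wrist',p,.107)[:2] for p in L])
print(ray('wrist',(367/1.5,206/1.5),.123), 'ptr',ray('wrist',(422/1.5,212/1.5),.109))
f=lambda v:np.concatenate([P[i]-v[:2]-v[2]*np.array([np.cos(v[3]+i*2*np.pi/7),np.sin(v[3]+i*2*np.pi/7)]) for i in range(7)])
r=least_squares(f,[.592,.145,.045,1.2]); print(r.x,np.degrees(r.x[3]),(r.fun*1000).round(1))
print(delta((r.x[0],r.x[1],.16)))
E
```

```text
[0.58968571 0.14286918 0.123     ] ptr [0.60531545 0.17302544 0.109     ]
[0.59101256 0.14262039 0.04239884 1.11254885] 63.74435332363503 [ 0.4  0.2 -0.1  0.2  0.2 -0.3 -0.1 -0.2  0.1  0.2 -0.2 -0.2 -0.3  0.1]
[ 8.96  4.79 -0.66]
```

Emit:
send_rows(
  series=[
    {"claw": -1, "slide": [0, 1.6, -0.2], "turn": 0},
    {"claw": -1, "slide": [0, 1.6, -0.2], "turn": 0},
    {"claw": -1, "slide": [2, 1.6, -0.2], "turn": 0},
    {"claw": -1, "slide": [2.5, 0, 0], "turn": 0},
    {"claw": -1, "slide": [2.5, 0, 0], "turn": 0},
    {"claw": -1, "slide": [2.0, 0, 0], "turn": 0},
    {"claw": -1, "slide": [0.5, 0, 0], "turn": 0},
    {"claw": -1, "slide": [0.3, 0, 0], "turn": 0},
    {"claw": -1, "slide": [0.2, 0, 0], "turn": 0},
    {"claw": -1, "slide": [0.2, 0, 0], "turn": 0},
    {"claw": -1, "slide": [0, 0, 0], "turn": 0},
  ],
)

```text
t: 4.72
tool_pos: [0.592, 0.1423, 0.148]
tcp_rot: [-0.88, 1.57, 0.369]
wrist_force: [0.4, 0.7, 1.8]
width: 0.0004
```

Emit:
send_rows(
  series=[
    {"claw": -1, "slide": [0.15, 0, 0], "turn": 0},
    {"claw": -1, "slide": [0.15, 0, 0], "turn": 0},
    {"claw": -1, "slide": [0.15, 0, 0], "turn": 0},
    {"claw": -1, "slide": [0.15, 0, 0], "turn": 0},
    {"claw": -1, "slide": [0, 0, 0], "turn": 0},
  ],
)

```text
t: 5.35
tool_pos: [0.5921, 0.1423, 0.1424]
tcp_rot: [-0.85, 1.57, 0.399]
wrist_force: [-1.1, -0.3, 8.9]
width: 0.0003
```

Emit:
send_rows(
  series=[
    {"claw": -1, "slide": [0.05, 0, 0], "turn": 0},
    {"claw": -1, "slide": [0, 0, 0], "turn": 0},
    {"claw": -1, "slide": [0, 0, 0], "turn": 0},
    {"claw": -1, "slide": [0, 0, 0], "turn": 0},
    {"claw": -1, "slide": [0, 0, 0], "turn": 0},
    {"claw": -1, "slide": [0, 0, 0], "turn": 0},
    {"claw": -1, "slide": [0, 0, 0], "turn": 0},
    {"claw": -1, "slide": [0, 0, 0], "turn": 0},
    {"claw": -1, "slide": [0, 0, 0], "turn": 0},
    {"claw": -1, "slide": [0, 0, 0], "turn": 0},
  ],
)

```text
t: 6.6
tool_pos: [0.5921, 0.1424, 0.1423]
tcp_rot: [-0.787, 1.569, 0.462]
wrist_force: [-1.2, -0.5, 10.1]
width: 0.0004
```

Emit:
send_rows(
  series=[
    {"claw": -1, "slide": [-0.3, 0, 0], "turn": 0},
    {"claw": -1, "slide": [-0.5, 0, 0], "turn": 0},
    {"claw": -1, "slide": [-1, 0, 0], "turn": 0.138},
    {"claw": -1, "slide": [-1, 0, 0], "turn": 0},
    {"claw": -1, "slide": [0, 0, 0], "turn": 0},
  ],
)

```text
t: 7.22
tool_pos: [0.5917, 0.1423, 0.1694]
tcp_rot: [-0.892, 1.57, 0.221]
wrist_force: [0.2, -0.3, 0.2]
width: 0.0003
```

```bash
cat > gap.py <<'E'
from h import *
import sys
cx,cy,a,r,z=map(float,sys.argv[1:6]); a=np.radians(a)
s=manip.sense(); M=R.from_euler('xyz',s['tcp_rot']).as_matrix()
print(s['t'],s['tool_pos'].round(4),s['wrist_force'].round(2),'j7',s['joint_positions'][6].round(2))
print('z axis ang',np.degrees(np.arctan2(M[1,2],M[0,2])),M[:,0].round(3),'delta',delta((cx+r*np.cos(a),cy+r*np.sin(a),z)))
E
python3 gap.py .5905 .1428 243.7 .06 .15
```

```text
7.225 [0.5917 0.1423 0.1694] [ 0.19 -0.31  0.22] j7 0.93
z axis ang 63.7843466534016 [ 0.001  0.    -1.   ] delta [ 1.94  0.14 -6.01]
```

Go over the gap at a safe height and look.

Emit:
send_rows(
  series=[
    {"claw": -1, "slide": [0, 0.07, -2], "turn": 0},
    {"claw": -1, "slide": [0, 0.07, -2], "turn": 0},
    {"claw": -1, "slide": [1, 0, -2], "turn": 0},
    {"claw": -1, "slide": [0.9, 0, 0], "turn": 0},
    {"claw": -1, "slide": [0, 0, 0], "turn": 0},
    {"claw": -1, "slide": [0, 0, 0], "turn": 0},
  ],
)

```text
t: 7.98
tool_pos: [0.564, 0.0898, 0.1498]
tcp_rot: [-0.088, 1.57, 1.024]
wrist_force: [0.2, 0.1, 0.0]
width: 0.0003
```

```bash
python3 look.py 2; python3 gap.py .5905 .1428 243.7 .06 .121; python3 - <<'E'
from h import *
c=np.array([.5905,.1428]); an=np.radians(63.7)+np.arange(7)*2*np.pi/7
P=[[*(c+.047*np.array([np.cos(t),np.sin(t)])),.107] for t in an]+[[*c,.123]]
im=cv2.imread('pics/wrist2.png')
for p in proj('wrist',P): cv2.circle(im,tuple(int(v*1.5) for v in p),2,(255,0,255),-1)
cv2.imwrite('pics/wrist2b.png',im)
E
```

```text
7.975 [0.564  0.0898 0.1498] [-0.088  1.57   1.024] 0.00032728831382946655 [0.2  0.14 0.03] [-0.4   0.45  0.23  1.89 -0.14  0.82  1.02]
valve_top [(array([350., 241.]), 0.89, array([0.5922, 0.1425, 0.123 ]))]
day_wheel_centre []
pointer [(array([396., 230.]), 0.81, array([0.6066, 0.1744, 0.109 ]))]
red_lobe [(array([276., 257.]), 0.76, array([0.5905, 0.0949, 0.107 ]))]
jar [(array([311., 184.]), 0.77, array([0.5898, 0.142 , 0.    ]))]
8.275 [0.5638 0.0893 0.15  ] [-0.47  0.38 -0.59] j7 1.02
z axis ang 63.676214716097256 [ 0.  0. -1.] delta [ 2.9  -0.02 -0.02]
```

View pics/wrist2b.png

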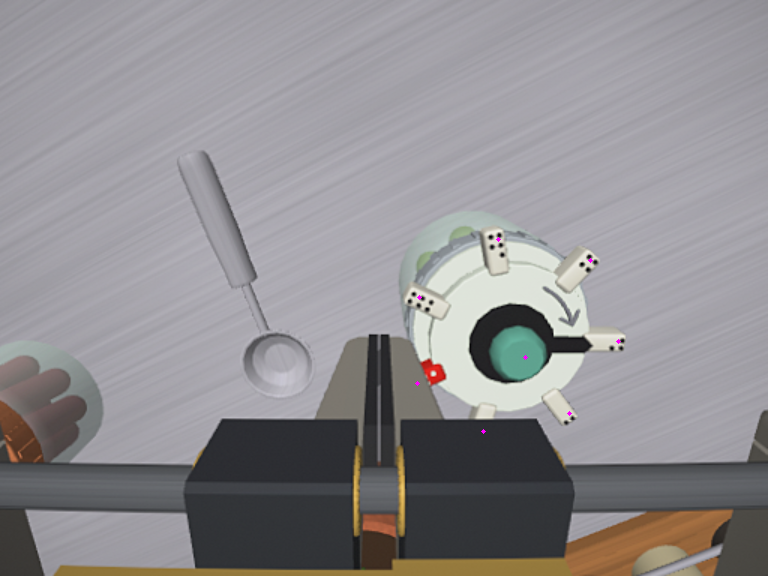

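```bash
python3 - <<'E'
from h import *
T=np.array(manip.camera_model('wrist')['tool_from_camera']); m=manip.camera_model('wrist')
im,d=manip.snapshot('wrist')
v,u=np.mgrid[200:290,180:320]; z=d[200:290,180:320]
uv=cv2.undistortPoints(np.stack([u,v],-1).reshape(-1,1,2).astype(float),np.array(m['intrinsics']),np.array(m['distortion']))[:,0]
zz=z.ravel(); P=np.c_[uv[:,0]*zz,-uv[:,1]*zz,-zz,np.ones(len(zz))]@T.T
P=P[(zz>0)&(P[:,0]<.03)&(abs(P[:,2])<.04)]
for x in np.arange(-.06,.03,.005):
    q=P[(P[:,0]>=x)&(P[:,0]<x+.005)]
    if len(q): print(round(x,3),len(q),'z',q[:,2].min().round(4),q[:,2].max().round(4),'y',q[:,1].min().round(4),q[:,1].max().round(4))
E
```

```text
-0.045 35 z -0.0054 0.0052 y 0.011 0.013
-0.04 328 z -0.0175 0.0168 y 0.0077 0.013
-0.035 490 z -0.0176 0.0175 y 0.0104 0.0129
-0.03 402 z -0.0171 0.0171 y -0.0004 0.0122
-0.025 459 z -0.0167 0.0165 y -0.0001 0.0122
-0.02 352 z -0.016 0.0161 y 0.01 0.0118
-0.015 305 z -0.0159 0.0158 y 0.0098 0.0117
-0.01 277 z -0.0156 0.0154 y 0.0099 0.0116
-0.005 244 z -0.0148 0.0145 y 0.0099 0.0117
-0.0 213 z -0.0145 0.0142 y 0.0096 0.0117
0.005 194 z -0.0139 0.0138 y 0.0095 0.0113
0.01 168 z -0.0137 0.013 y 0.0093 0.0114
0.015 148 z -0.0129 0.0132 y 0.0092 0.0113
0.02 119 z -0.0126 0.0124 y 0.0093 0.0115
0.025 8 z -0.0034 0.0086 y 0.0094 0.0108
```

```bash
python3 gap.py .5903 .1422 243.7 .054 .121
```

```text
8.325 [0.5638 0.0892 0.15  ] [-0.36  0.97 -0.39] j7 1.02
z axis ang 63.67092578191717 [ 0.  0. -1.] delta [ 2.9  -0.03  0.52]
```

Emit:
send_rows(
  series=[
    {"claw": -1, "slide": [0, -0.03, 0.52], "turn": 0},
    {"claw": -1, "slide": [0.5, 0, 0], "turn": 0},
    {"claw": -1, "slide": [0.8, 0, 0], "turn": 0},
    {"claw": -1, "slide": [0.8, 0, 0], "turn": 0},
    {"claw": -1, "slide": [0.8, 0, 0], "turn": 0},
    {"claw": -1, "slide": [0, 0, 0], "turn": 0},
  ],
)

```text
t: 9.07
tool_pos: [0.5657, 0.0934, 0.12]
tcp_rot: [2.33, 1.569, -2.843]
wrist_force: [-0.3, 0.2, -0.1]
width: 0.0003
```

Emit:
send_rows(
  series=[
    {"claw": -1, "slide": [0, 0.404, 0.015], "turn": 0.0748},
    {"claw": -1, "slide": [0, 0.404, 0.015], "turn": 0.0748},
    {"claw": -1, "slide": [0, 0.404, 0.015], "turn": 0.0748},
    {"claw": -1, "slide": [0, 0.404, 0.015], "turn": 0.0748},
    {"claw": -1, "slide": [0, 0.404, 0.015], "turn": 0.0748},
    {"claw": -1, "slide": [0, 0.404, 0.015], "turn": 0.0748},
    {"claw": -1, "slide": [0, 0.404, 0.015], "turn": 0.0748},
    {"claw": -1, "slide": [0, 0.404, 0.015], "turn": 0.0748},
    {"claw": -1, "slide": [0, 0.404, 0.015], "turn": 0.0748},
    {"claw": -1, "slide": [0, 0.404, 0.015], "turn": 0.0748},
    {"claw": -1, "slide": [0, 0.404, 0.015], "turn": 0.0748},
    {"claw": -1, "slide": [0, 0.404, 0.015], "turn": 0.0748},
    {"claw": -1, "slide": [0, 0, 0], "turn": 0},
    {"claw": -1, "slide": [0, 0, 0], "turn": 0},
  ],
)

```text
t: 10.82
tool_pos: [0.5375, 0.1304, 0.121]
tcp_rot: [-0.095, 1.57, 0.12]
wrist_force: [0.1, -0.3, -0.6]
width: 0.0004
```

```bash
python3 look.py 3;python3 gap.py .5903 .1422 192.3 .054 .120
```

```text
10.825 [0.5375 0.1304 0.121 ] [-0.095  1.57   0.12 ] 0.00040619388507574485 [ 0.06 -0.32 -0.55] [-0.65  0.48  0.44  1.96 -0.29  0.76  0.18]
valve_top [(array([359., 262.]), 0.71, array([0.5916, 0.1418, 0.123 ]))]
day_wheel_centre []
pointer [(array([399., 202.]), 0.95, array([0.6084, 0.1744, 0.109 ]))]
red_lobe [(array([360., 262.]), 0.57, array([0.6002, 0.1338, 0.107 ]))]
jar [(array([313., 191.]), 0.88, array([0.5899, 0.1427, 0.    ]))]
11.125 [0.5375 0.1304 0.1209] [ 0.18  0.96 -0.26] j7 0.18
z axis ang 12.221018440518554 [ 0.  0. -1.] delta [0.09 0.03 0.01]
```

View pics/wrist3.png

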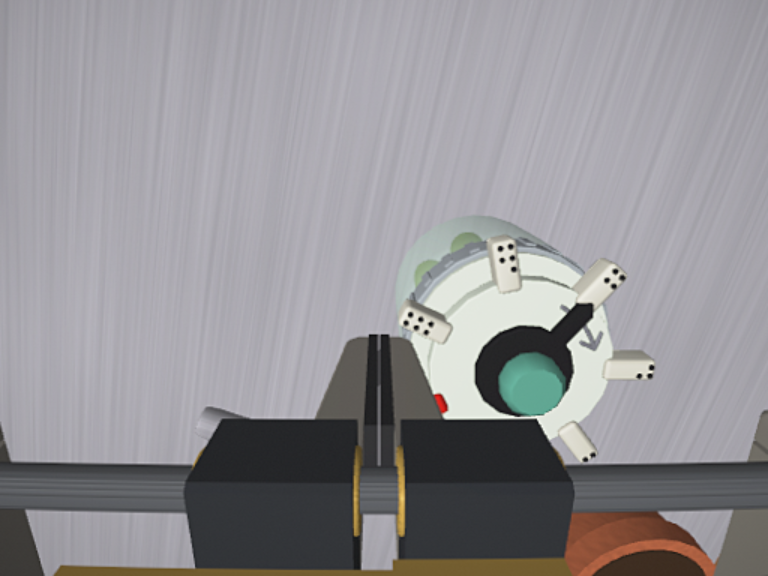

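Emit:
send_rows(
  series=[
    {"claw": -1, "slide": [0, 0.404, 0.015], "turn": 0.0748},
    {"claw": -1, "slide": [0, 0.404, 0.015], "turn": 0.0748},
    {"claw": -1, "slide": [0, 0.404, 0.015], "turn": 0.0748},
    {"claw": -1, "slide": [0, 0.404, 0.015], "turn": 0.0748},
    {"claw": -1, "slide": [0, 0.404, 0.015], "turn": 0.0748},
    {"claw": -1, "slide": [0, 0.404, 0.015], "turn": 0.0748},
    {"claw": -1, "slide": [0, 0.404, 0.015], "turn": 0.0748},
    {"claw": -1, "slide": [0, 0.404, 0.015], "turn": 0.0748},
    {"claw": -1, "slide": [0, 0.404, 0.015], "turn": 0.0748},
    {"claw": -1, "slide": [0, 0.404, 0.015], "turn": 0.0748},
    {"claw": -1, "slide": [0, 0.404, 0.015], "turn": 0.0748},
    {"claw": -1, "slide": [0, 0.404, 0.015], "turn": 0.0748},
    {"claw": -1, "slide": [0, 0, 0], "turn": 0},
  ],
)

```text
t: 12.75
tool_pos: [0.5484, 0.1764, 0.1208]
tcp_rot: [-0.667, 1.57, -1.35]
wrist_force: [0.3, 0.1, 0.1]
width: 0.0002
```

Emit:
send_rows(
  series=[
    {"claw": -1, "slide": [0, 0.404, 0.015], "turn": 0.0748},
    {"claw": -1, "slide": [0, 0.404, 0.015], "turn": 0.0748},
    {"claw": -1, "slide": [0, 0.404, 0.015], "turn": 0.0748},
    {"claw": -1, "slide": [0, 0.404, 0.015], "turn": 0.0748},
    {"claw": -1, "slide": [0, 0.404, 0.015], "turn": 0.0748},
    {"claw": -1, "slide": [0, 0.404, 0.015], "turn": 0.0748},
    {"claw": -1, "slide": [0, 0.404, 0.015], "turn": 0.0748},
    {"claw": -1, "slide": [0, 0.404, 0.015], "turn": 0.0748},
    {"claw": -1, "slide": [0, 0.404, 0.015], "turn": 0.0748},
    {"claw": -1, "slide": [0, 0.404, 0.015], "turn": 0.0748},
    {"claw": -1, "slide": [0, 0.404, 0.015], "turn": 0.0748},
    {"claw": -1, "slide": [0, 0.404, 0.015], "turn": 0.0748},
    {"claw": -1, "slide": [0, 0, 0], "turn": 0},
    {"claw": -1, "slide": [0, 0, 0], "turn": 0},
  ],
)

```text
t: 14.5
tool_pos: [0.5906, 0.1959, 0.1208]
tcp_rot: [-1.709, 1.57, 2.994]
wrist_force: [-0.3, -0.3, 0.6]
width: 0.0009
```

```bash
python3 look.py 4;python3 gap.py .5903 .1422 89.4 .054 .120
```

```text
14.5 [0.5906 0.1959 0.1208] [-1.709  1.57   2.994] 0.0008548701141736753 [-0.31 -0.32  0.62] [-0.98  0.71  0.86  1.8  -0.66  0.94 -1.41]
valve_top [(array([359., 256.]), 0.7, array([0.5917, 0.1407, 0.123 ]))]
day_wheel_centre []
pointer [(array([295., 217.]), 0.87, array([0.6082, 0.1726, 0.109 ]))]
red_lobe []
jar [(array([315., 190.]), 0.68, array([0.5912, 0.1391, 0.    ]))]
14.8 [0.5907 0.1961 0.121 ] [-0.17 -0.24  0.6 ] j7 -1.41
z axis ang -90.61242762416776 [ 0.  0. -1.] delta [ 0.1   0.01 -0.01]
```

View pics/wrist4.png

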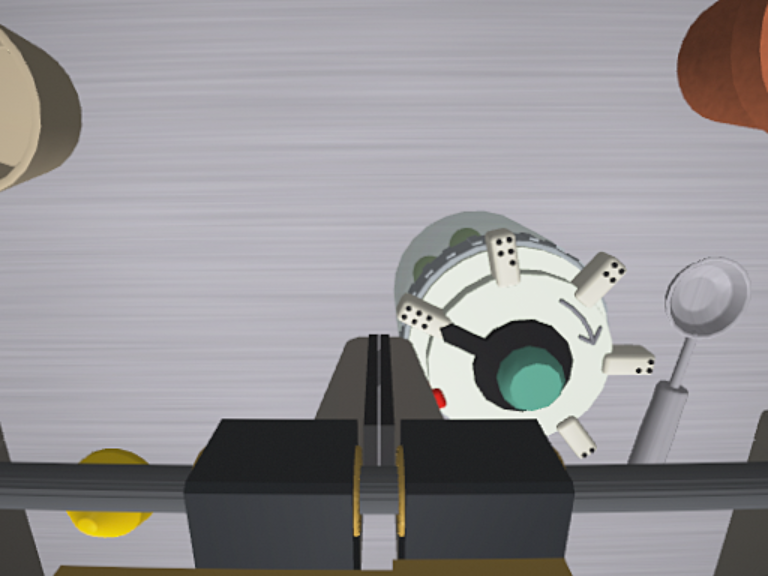

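The 6-pip lobe sits at the pointer (about 430,315), and red (438,400) is right behind the finger. One click is left.

Emit:
send_rows(
  series=[
    {"claw": -1, "slide": [0, 0.404, 0.015], "turn": 0.0748},
    {"claw": -1, "slide": [0, 0.404, 0.015], "turn": 0.0748},
    {"claw": -1, "slide": [0, 0.404, 0.015], "turn": 0.0748},
    {"claw": -1, "slide": [0, 0.404, 0.015], "turn": 0.0748},
    {"claw": -1, "slide": [0, 0.404, 0.015], "turn": 0.0748},
    {"claw": -1, "slide": [0, 0.404, 0.015], "turn": 0.0748},
    {"claw": -1, "slide": [0, 0.404, 0.015], "turn": 0.0748},
    {"claw": -1, "slide": [0, 0.404, 0.015], "turn": 0.0748},
    {"claw": -1, "slide": [0, 0.404, 0.015], "turn": 0.0748},
    {"claw": -1, "slide": [0, 0.404, 0.015], "turn": 0.0748},
    {"claw": -1, "slide": [0, 0.404, 0.015], "turn": 0.0748},
    {"claw": -1, "slide": [0, 0.404, 0.015], "turn": 0.0748},
    {"claw": -1, "slide": [0, 0, 0], "turn": 0},
    {"claw": -1, "slide": [0, 0, 0], "turn": 0},
    {"claw": -1, "slide": [-1, 0, 0], "turn": 0},
    {"claw": -1, "slide": [-2, 0, 0], "turn": 0},
    {"claw": -1, "slide": [-3, 0, 0], "turn": 0},
    {"claw": -1, "slide": [-4, 0, -3], "turn": 0},
    {"claw": -1, "slide": [-2, 0, -3], "turn": 0},
    {"claw": -1, "slide": [0, 0, 0], "turn": 0},
  ],
)

```text
t: 17.3
tool_pos: [0.6819, 0.2135, 0.2439]
tcp_rot: [2.657, 1.566, 0.18]
wrist_force: [-0.1, 0.4, -0.2]
width: 0.0003
```

```bash
python3 look.py 5; python3 - <<'E'
from h import *
c=np.array([.5905,.1428]); an=np.radians(63.7)+np.arange(7)*2*np.pi/7
P=[[*(c+.047*np.array([np.cos(t),np.sin(t)])),.107] for t in an]+[[*c,.123]]
im=cv2.imread('pics/wrist5.png')
for p in proj('wrist',P): cv2.circle(im,tuple(int(v*1.5) for v in p),2,(255,0,255),-1)
cv2.imwrite('pics/wrist5b.png',im)
E
```

```text
17.3 [0.6819 0.2135 0.2439] [2.657 1.566 0.18 ] 0.0003315717925354392 [-0.09  0.37 -0.17] [-0.99  0.82  1.12  1.47 -0.74  1.32 -2.29]
valve_top []
day_wheel_centre [(array([374., 183.]), 0.92, array([0.5905, 0.1384, 0.101 ]))]
pointer [(array([340., 199.]), 0.84, array([0.6089, 0.1708, 0.109 ])), (array([341.,   5.]), 0.41, array([0.7201, 0.0472, 0.109 ]))]
red_lobe []
jar [(array([342., 163.]), 0.6, array([0.5928, 0.1408, 0.    ]))]
```

View pics/wrist5b.png

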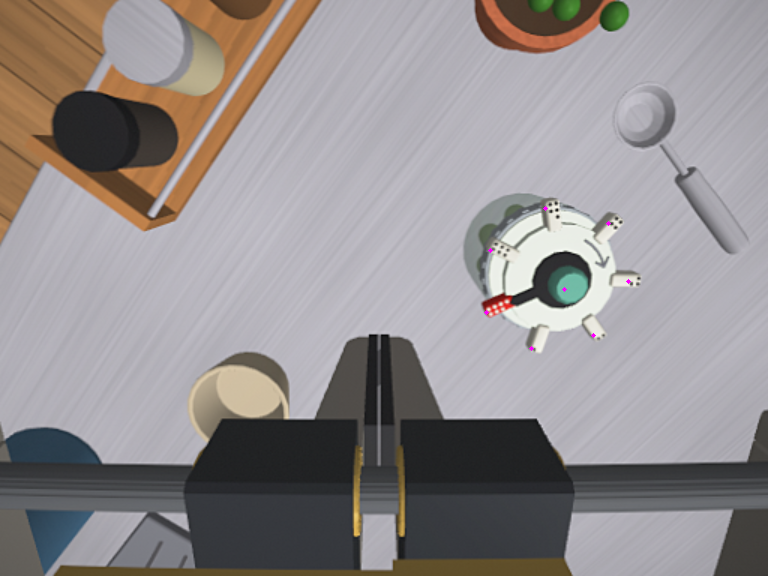

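Red (497,305) is at the pointer, all the lobes line up with their predicted dots, and the valve (570,287) is up. Handing in.

```bash
python3 -c "
from h import *
s=manip.sense(); print(s['t'],abs(s['dq']).max(),s['wrist_force'].round(2)); print(manip.sign_off())"
```

```text
17.6 0.009430771940770728 [ 0.6  -0.27 -0.56]
the job is handed in; nothing more can be done
None
```

The job is done and handed in at 17.6 s of the 48 s allowed; the hand-in gives no verdict.

- **Valve:** I pressed it down with the closed fingertips and held it for about 1.25 s. The force rose to about 10 N while the fingertips stopped moving, so it was at its stop. I then let it up.
- **Day wheel:** I moved a fingertip from gap to gap around the wheel for four clicks clockwise. Pictures after clicks 1, 3 and 4 showed each had clicked in. The finger then lifted out of the middle of a gap.
- **Last look:** The red lobe is at the black pointer and lines up with its click position. The valve looks up and the arm is clear of the jar, with only sensor noise of about 0.6 N.
- **Jar and bystanders:** The jar is within about 3 to 4 mm of where it began, most of which is calibration error. The bystanders in view looked undisturbed, but I did not measure their positions again.
- **What disagreed:** The network found neither the red lobe nor the valve in the last picture, so I checked both by eye. Its pointer and centre estimates varied by 2 to 4 mm between views.

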